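Fit the dust cup and hold the air gate open at the mark

TASK

Get the bench dust extractor drawing: lower the blue-footed dust cup onto its base so that both brass pegs come up through the holes in its foot and it stands fully down and flat (set it down in the gripper, do not drop it), and let go of it. Only then pull the yellow tab of the spring-loaded air gate out until its pointer is level with the red mark, and finish while still holding it there, because the spring shuts the gate if it is let go. Keep the cup upright and leave the glue bottle, sanding block and try square where they are.

Things in the scene. Friction and masses are not known exactly. Their poses are not given: they have to be found in the camera images.
- cup_center (a point): Dust cup, loose, 0.3 to 0.6 kg, 144 mm high: blue foot plate 140 x 84 x 16 mm, clear canister 72 mm across, black lid, orange handle. Point on its vertical axis, 72 mm above the underside. z up, x along the foot's long side. The foot has two 16 mm through holes on the x axis, 52 mm either side of the centre; a half turn makes no difference to the fit.
- cup_handle (a point): Middle of the cup's orange handle bar, on the cup's axis 135 mm above its underside. The bar is 76 mm long (along x, as at cup_center), 18 mm wide (y), 18 mm high, on two posts above the black lid (78 mm across), with a 20 mm gap under it.
- dock (a point): Where the cup goes: point on the deck midway between the two brass pegs. z up; x along the line through the pegs, towards the back of the extractor. Pegs: 12 mm in diameter, 26 mm tall, upper 12 mm tapered to 5 mm, on the x axis 52 mm either side. Cup seated: cup_center 72 mm straight above this point, x axes in line (either way round).
- base: Dust extractor base, fixed: grey box 240 (x) x 270 (y) x 60 mm high, origin under its centre, axes as at dock. Its flat top is the deck. The dock is at y +65 mm; the gate's tab slides along the line y = -75 mm, with a green housing 45 mm high behind it (x above +45 mm).
- gate_tab (a point): Middle of the air gate's yellow upright grip tab: 14 mm thick (x), 30 mm wide (y), top 17 mm above this point, deck 35 mm below it. Axes as at dock. Pulled, it slides straight to -x. At rest 63 mm are free between the tab and the housing behind it.
- gate_pointer (a point): Tip of the thin yellow pointer jutting sideways (-y) from the foot of the tab over the scale rail. It moves with the tab and has the same x as the tab's middle. Axes as at dock.
- mark_line (a point): The mark: top middle of the red clip on the aluminium scale rail (6 mm in x, 30 mm in y, top 8 mm above the deck). Fixed during a run, 30 to 65 mm to -x of the resting pointer. Axes as at dock. The pointer is at the mark when both have the same x in this frame.
- gate_slide (a joint): How far the air gate (tab and pointer) is pulled out, in m: 0 shut, 0.08 fully out. A spring shuts it: about 3.6 N when shut plus 1.2 N per cm.
- glue_center (a point): White glue bottle with red cap, 54 mm across, 140 mm tall, loose; this point is half-way up. To be left alone.
- sander_center (a point): Cork sanding block 110 x 67 x 32 mm, loose, lying flat; its centre. To be left alone.
- square_center (a point): Try square lying flat: dark wooden stock 100 x 22 x 18 mm along x, steel blade 150 mm long to +y from near its +x end; loose; this point is the stock's centre. To be left alone.
Things that resemble listed ones, but are neither listed nor needed, are in the scene too. Of the things that look like the part that bears cup_center, take the one that is farthest to the robot's right at the start.

How it is judged:
By the outcome, as a careful person would: the job done as asked, in the order asked, and still so for the second after the job is handed in, while the arm keeps its last pose, push and grip.
It also fails if it takes over 58 s, if anything falls off the work surface, if the arm or the gripper's body presses on something with over 40 N, if the wrist force passes 120 N, or if a joint passes its speed limit or range.

ROBOT

A 7-joint arm with a two-finger parallel gripper is mounted at the origin on the work surface. World frame = base frame: x ahead of the robot, y to its left, z up, the work surface at z = 0. Lengths are in m, angles in rad, forces in N, time in s.
With the tool pointing down it reaches from about 0.4 to 0.9 m from the base axis. Payload 5.6 kg.
Tool frame: the origin (TCP) lies midway between the tips of the shut fingers; the grasp point (between the pads) lies 19 mm behind it; y points along the fingers, z is the direction in which the jaws open and shut, and the axes are right-handed (so a half turn about y gives the same grasp; the last joint's range is limited). The gripper opens to 92 mm and grips with 3 to 60 N. Pads are 20 mm wide; open, the fingers measure 128 mm over their backs; the gripper's body (75 mm by 189 mm) begins 69 mm behind the grasp point.
Start: joints at [1.094, 0.468, -0.012, 1.603, 0.006, 1.071, -0.056], TCP at [0.273, -0.59, 0.192] pointing down, gripper open.
Joint ranges: [-2.53, 2.53], [-0.31, 2.02], [-1.57, 1.55], [0.28, 2.44], [-1.29, 4.43], [0.15, 1.84], [-2.92, 2.92]. Speed limits (rad/s): [2.57, 2.57, 3.14, 3.14, 3.14, 3.14, 3.14].

INTERFACE

Orientations are given as a 3x3 rotation matrix whose columns are the frame's x, y, z axes.
In Python, from station import env, effector, solver, viewer, workorder, search_frame, tip_of gives the robot as it stands. Calls block until the motion is done:
- env.reach(position, orientation): joint-space move of the TCP to a pose.
- env.movel(position, frame=None, rate=0.15): straight line of the TCP; frame=None keeps the orientation; rate is the mean speed in m/s.
- env.goto_joints(angles): joint-space move.
- effector.release() and effector.grasp(squeeze=None): open the fingers fully, or close them until they stop; squeeze is the grip in N (None keeps the last).
- env.pause(seconds).
- solver.inverse_kinematics(position, orientation): joint angles nearest the present ones, or None.
- env.sense(): the state.
- viewer.read_camera(name): name is "scene" or "top" or "wrist"; returns (picture, depth): 480x640x3 uint8, red, green, blue; 480x640 float32, m along the optical axis (not along the pixel's ray), 0 where there is no reading.
- viewer.camera_info(name): a dict with "intrinsics" (3x3 intrinsics, pixels), "eye" and "rotation" of the camera in the world; the wrist camera has in their place "T_tool_cam" (4x4, takes a point from camera to tool coordinates, whose origin is the TCP and whose axes are the tool frame's). Camera axes: x right, y up, looking along -z (the intrinsics and any distortion apply to the point x, -y, -z); pixel columns grow to the right and rows downward; lengths in m; the calibration is good to about 2 mm. A picture is of the moment at which its call begins: read the wrist's pose just before it. camera_info takes no time and is no camera call.
A pose or a line that the arm cannot do raises env.PlanningError and nothing moves.
- workorder.finish_job(): hands the job in, once; it reports no verdict.
Trained networks look in the newest picture that a camera, given by its name, has taken for a name from the list of things; names that differ only in an ending like _2 or _b are one class to them, and where a whole thing is asked for, a point or a joint stands for the part that bears it (a point fixed in the world has none). Each returns a list of dicts, best first, with "score" (0 to 1); they miss things now and then, are a little off and sometimes report something else, mostly with a low value. They report only what shows in the picture. A call takes as long as a camera call. They do not tell look-alikes from the thing itself.
- search_frame(camera, name): "at" ([x, y, z] in m, in world coordinates, good to about 4 mm: the middle of the surface that is visible of it).
- tip_of(camera, name): "at" ([x, y, z] in m, in world coordinates, good to about 4 mm: a listed point, or the origin of a listed thing).
The state is a dict: "t": time; "joint_positions": joint angles; "joint_velocities": joint speeds; "tau": joint torques, N m; "ee_pos": TCP position; "tcp_rot": TCP orientation; "wrist_force": force on the tool from outside, world axes, zero at the start; "moment": the same for the moment, N m; "gripper_width": finger opening in m.
Only numpy, scipy, OpenCV 4.12 (cv2) and the standard library are available. Lean on these libraries where they do the work, as an engineer would, in place of code of your own. Each camera call takes 0.05 s, during which the arm holds its last target.

## Working session

There is one attempt and no reset: what is moved stays moved. The work goes in short steps, each a Python script; the robot and the scene stay as the last script left them, time stands still between calls to the robot, and variables do not carry over. Pictures are saved under pics/ and viewed, and the job is handed in when it is done.

```bash
ls; mkdir -p pics; python3 - <<'E'
from station import env, viewer
import cv2,numpy as np
s=env.sense(); print(s['t'],s['ee_pos'],s['tcp_rot'],s['gripper_width'])
for n in ['scene','top']:
    p,d=viewer.read_camera(n); cv2.imwrite(f'pics/{n}0.png',p[:,:,::-1]); np.savez(f'/tmp/{n}0.npz',p=p,d=d)
    print(n,viewer.camera_info(n))
print(viewer.camera_info('wrist'))
E
```

```text
pics
0.0 [ 0.27290217 -0.58925102  0.19086843] [[-9.07413105e-01 -8.10498884e-04  4.20238979e-01]
 [-4.20239752e-01  1.54985247e-03 -9.07411786e-01]
 [ 8.41478189e-05 -9.99998471e-01 -1.74696030e-03]] 0.09175847826602673
scene {'intrinsics': array([[552.16830613,   0.        , 312.5563964 ],
       [  0.        , 552.16830613, 242.87289109],
       [  0.        ,   0.        ,   1.        ]]), 'eye': array([1.19949645, 0.72605476, 0.67155252]), 'rotation': array([[-0.71532401, -0.36960616,  0.59304541],
       [ 0.69872208, -0.36622609,  0.61454529],
       [-0.00995102,  0.85397292,  0.52022229]])}
top {'intrinsics': array([[445.55957811,   0.        , 317.96416589],
       [  0.        , 445.55957811, 241.72024758],
       [  0.        ,   0.        ,   1.        ]]), 'eye': array([0.5197961 , 0.05092621, 0.96620371]), 'rotation': array([[-0.00357653,  0.99927723, -0.03784488],
       [-0.99929222, -0.00498865, -0.03728493],
       [-0.03744678,  0.03768474,  0.9985878 ]])}
{'intrinsics': array([[337.03336609,   0.        , 318.59315465],
       [  0.        , 337.03336609, 233.517466  ],
       [  0.        ,   0.        ,   1.        ]]), 'T_tool_cam': array([[-2.50352579e-04, -9.69346479e-01, -2.45697662e-01,
        -7.04589959e-02],
       [-8.97880318e-04,  2.45697789e-01, -9.69346063e-01,
        -1.93247504e-01],
       [ 9.99999566e-01, -2.20711915e-05, -9.31868199e-04,
         7.35792519e-04],
       [ 0.00000000e+00,  0.00000000e+00,  0.00000000e+00,
         1.00000000e+00]])}
```

View pics/scene0.png

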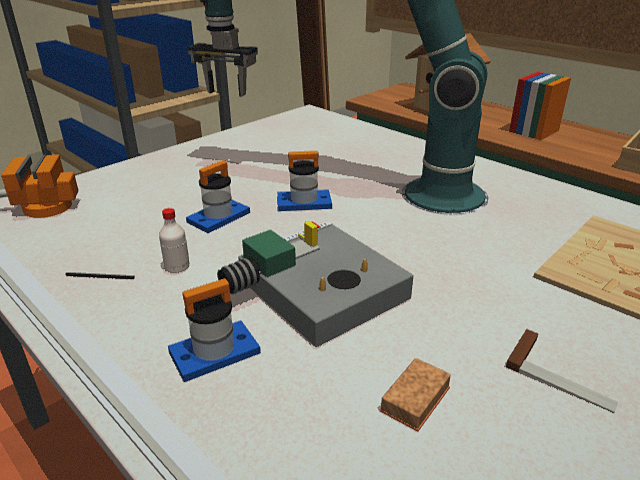

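View pics/top0.png

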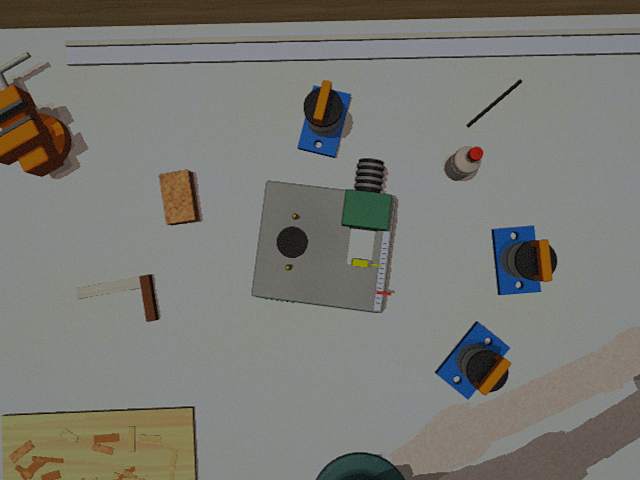

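```bash
cat > h.py <<'E'
import numpy as np,cv2
from station import viewer
def world(name,d,info=None,T=None):
    i=info or viewer.camera_info(name); K=i['intrinsics']
    v,u=np.mgrid[0:480,0:640]
    c=np.stack([(u-K[0,2])/K[0,0]*d,-(v-K[1,2])/K[1,1]*d,-d],-1)
    if T is None: R,e=i['rotation'],i['eye']
    else: R,e=T[:3,:3],T[:3,3]
    w=c@R.T+e; w[d<=0]=np.nan; return w
def wristT(s):
    T=np.eye(4);T[:3,:3]=s['tcp_rot'];T[:3,3]=s['ee_pos']
    return T@viewer.camera_info('wrist')['T_tool_cam']
def hsv(p): return cv2.cvtColor(p,cv2.COLOR_RGB2HSV)
E
python3 - <<'E'
from h import *
z=np.load('/tmp/top0.npz');p,d=z['p'],z['d'];w=world('top',d);H=hsv(p)
def comps(m,minA,lab):
    n,L,st,ct=cv2.connectedComponentsWithStats(m.astype(np.uint8))
    for k in range(1,n):
        if st[k,4]<minA: continue
        q=w[L==k]; q=q[~np.isnan(q[:,0])]
        r=cv2.minAreaRect((q[:,:2]*1000).astype(np.float32))
        print(lab,ct[k].round(),st[k,4],'med',np.median(q,0).round(4),'z',np.percentile(q[:,2],[5,95]).round(3),'rect',r)
hh,ss,vv=H[...,0],H[...,1],H[...,2]
comps((hh>100)&(hh<125)&(ss>150)&(vv>60),200,'blue')
comps((hh>8)&(hh<20)&(ss>200)&(vv>120)&(w[...,2]>.1),100,'orange')
comps((hh>24)&(hh<34)&(ss>150)&(vv>100),15,'yellow')
comps(((hh<6)|(hh>174))&(ss>150)&(vv>100),10,'red')
comps((hh>15)&(hh<30)&(ss>80)&(vv>60)&(w[...,2]>.062)&(w[...,2]<.12),4,'brass')
m=(abs(w[...,2]-.06)<.006); comps(m,2000,'deck')
comps((hh>60)&(hh<90)&(ss>100)&(w[...,2]>.09),300,'green')
E
python3 - <<'E'
import cv2
p=cv2.imread('pics/top0.png')
cv2.imwrite('pics/crop0.png',cv2.resize(p[210:410,420:580],None,fx=3,fy=3,interpolation=2))
cv2.imwrite('pics/crop1.png',cv2.resize(p[150:320,240:410],None,fx=3.5,fy=3.5,interpolation=2))
E
```

```text
blue [324. 134.] 955 med [0.7781 0.0705 0.0159] z [0.013 0.019] rect ((816.986083984375, 73.2979736328125), (82.24270629882812, 139.9949188232422), 75.4376220703125)
blue [513. 260.] 1370 med [ 0.5218 -0.3169  0.0159] z [0.013 0.019] rect ((515.3616943359375, -330.11981201171875), (138.07627868652344, 84.99738311767578), 4.714519023895264)
blue [469. 359.] 1363 med [ 0.3194 -0.2248  0.0157] z [0.013 0.019] rect ((304.5157470703125, -238.3759765625), (92.29656219482422, 138.7211151123047), 50.43113327026367)
orange [322.  99.] 289 med [0.8189 0.073  0.1439] z [0.142 0.146] rect ((817.12841796875, 73.10848999023438), (15.937896728515625, 73.18013763427734), 74.80472564697266)
orange [ 8. 96.] 293 med [0.8408 0.6913 0.1249] z [0.122 0.127] rect ((840.1906127929688, 694.6927490234375), (32.3074951171875, 45.34211349487305), 28.72134780883789)
orange [ 17. 136.] 638 med [0.7617 0.6709 0.1247] z [0.122 0.127] rect ((760.2014770507812, 675.9092407226562), (33.75041961669922, 88.66309356689453), 28.35846710205078)
orange [545. 260.] 354 med [ 0.5158 -0.33    0.1438] z [0.141 0.146] rect ((51
[... 1985 characters left out ...]
24830627441406)
brass [287. 267.] 12 med [0.5023 0.1458 0.0821] z [0.078 0.087] rect ((503.28302001953125, 145.07376098632812), (8.111230850219727, 5.655864715576172), 1.6516427993774414)
brass [360. 266.] 4 med [0.5054 0.0035 0.1104] z [0.11  0.114] rect ((505.3663024902344, 3.6589231491088867), (0.0497564934194088, 5.503154277801514), 0.4778744578361511)
deck [316. 250.] 13136 med [0.5332 0.0927 0.06  ] z [0.057 0.064] rect ((546.51171875, 74.51900482177734), (270.8953857421875, 240.2656707763672), 82.53704071044922)
green [366. 209.] 1587 med [ 0.615  -0.0105  0.1048] z [0.102 0.107] rect ((615.5184326171875, -10.854511260986328), (87.75835418701172, 69.51873016357422), 82.50114440917969)
```

```bash
python3 - <<'E'
from station import *
for n in ['cup_center','cup_handle','dock','gate_tab','gate_pointer','mark_line','base']:
    print(n,[(a['score'],[round(x,4) for x in a['at']]) for a in tip_of('top',n)])
E
```

```text
cup_center [(0.85, [0.5156, -0.3284, 0.0715]), (0.85, [0.3028, -0.2365, 0.069]), (0.64, [0.8141, 0.0706, 0.0724])]
cup_handle [(0.89, [0.8199, 0.0775, 0.1394]), (0.73, [0.3021, -0.234, 0.1347]), (0.7, [0.5118, -0.3283, 0.1372])]
dock [(0.72, [0.5526, 0.1373, 0.0614])]
gate_tab [(0.83, [0.5085, 0.0068, 0.0954])]
gate_pointer [(0.7, [0.5016, -0.0442, 0.0668])]
mark_line [(0.49, [0.4519, -0.0432, 0.0647]), (0.49, [0.6502, 0.3878, 0.0149]), (0.47, [0.5425, 0.0759, -0.0023])]
base [(0.57, [0.5426, 0.0754, -0.0008])]
```

View pics/crop0.png

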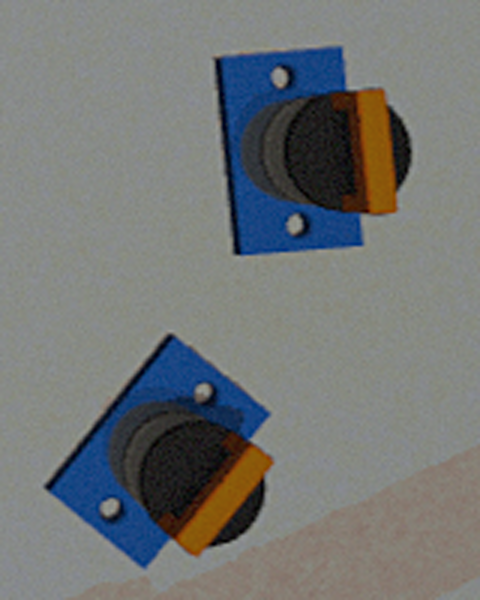

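View pics/crop1.png

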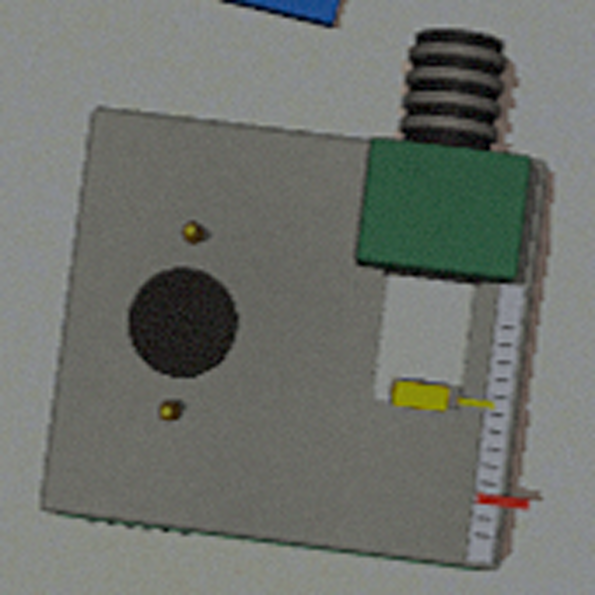

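The picture shows three cups of the class: (323,115), (515,260) and (473,360). The one farthest to the robot's right has the smallest y, which is (515,260) at about (0.515, -0.330). The crop confirms an upright cup there with a blue foot and two holes. I'll go over it and take a close look with the wrist camera.

```bash
cat >> h.py <<'E'
def R_yaw(a):  # tool x at world yaw a, y down
    x=np.array([np.cos(a),np.sin(a),0]);y=np.array([0,0,-1.]);return np.stack([x,y,np.cross(x,y)],1)
E
python3 - <<'E'
from h import *
from station import env
R=R_yaw(np.deg2rad(185))
env.reach([0.5156,-0.330,0.26],R)
s=env.sense();print(s['t'],s['ee_pos'],s['joint_positions'])
p,d=viewer.read_camera('wrist');cv2.imwrite('pics/w1.png',p[:,:,::-1]);np.savez('/tmp/w1.npz',p=p,d=d,T=wristT(s))
w=world('wrist',d,T=wristT(s));H=hsv(p)
hh,ss,vv=H[...,0],H[...,1],H[...,2]
for lab,m in [('or',(hh>8)&(hh<20)&(ss>200)&(abs(w[...,2]-.144)<.004)),('bl',(hh>100)&(hh<125)&(ss>150)&(abs(w[...,2]-.016)<.006))]:
    n,L,st,ct=cv2.connectedComponentsWithStats(m.astype(np.uint8))
    for k in range(1,n):
        if st[k,4]<300: continue
        q=w[L==k];print(lab,ct[k],st[k,4],np.median(q,0),cv2.minAreaRect((q[:,:2]*1000).astype(np.float32)))
E
```

```text
1.8083 [ 0.51463526 -0.33141923  0.25979076] [ 0.55796851  0.34708306 -0.05318642  1.6220053   0.02055641  1.17340109
 -0.98539047]
or [317.17078335 221.09668313] 1417 [ 0.51922508 -0.33024487  0.14416879] ((516.7977294921875, -330.46185302734375), (73.1588134765625, 17.61920928955078), 4.44920539855957)
or [217.82786885 399.40632319] 854 [ 0.31343561 -0.24035026  0.14403795] ((309.2013854980469, -237.32810974121094), (18.038381576538086, 71.17021179199219), 49.62886428833008)
bl [317.93254554 166.14032496] 2031 [ 0.56281877 -0.32673774  0.01633742] ((555.5982055664062, -327.82489013671875), (58.005615234375, 82.23606872558594), 3.940999984741211)
bl [259.19128172 314.9785296 ] 1537 [ 0.34690978 -0.26160721  0.01622352] ((324.9595947265625, -250.83001708984375), (83.57694244384766, 93.90620422363281), 50.77915954589844)
```

View pics/w1.png

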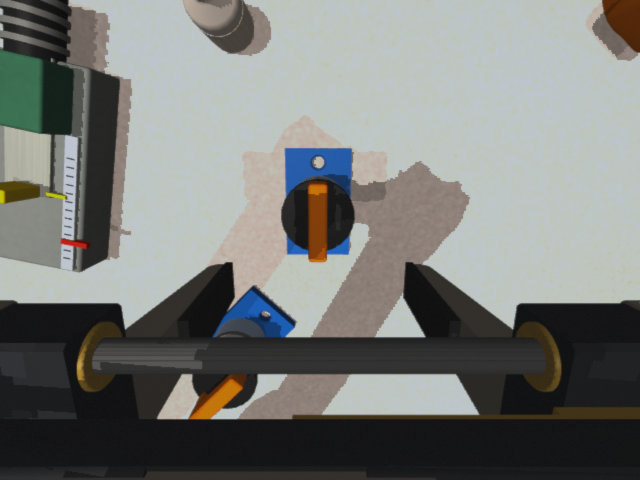

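The wrist view shows the chosen cup's handle bar at (317,221), clear of everything else. Its yaw is about 4.6°, consistent with the top view. I'll grasp and lift.

```bash
python3 - <<'E'
from h import *
from station import env,effector
R=R_yaw(np.deg2rad(184.6))
env.movel([0.5162,-0.3305,0.20],R,rate=0.15)
env.movel([0.5162,-0.3305,0.117],R,rate=0.12)
s=env.sense();print(s['t'],s['ee_pos'],s['wrist_force'])
effector.grasp(35)
s=env.sense();print(s['t'],s['gripper_width'],s['wrist_force'],s['ee_pos'])
env.movel([0.5162,-0.3305,0.275],R,rate=0.12)
s=env.sense();print(s['t'],s['gripper_width'],s['wrist_force'],s['ee_pos'])
p,d=viewer.read_camera('wrist');cv2.imwrite('pics/w2.png',p[:,:,::-1]);np.savez('/tmp/w2.npz',p=p,d=d,T=wristT(s),ee=s['ee_pos'],R=s['tcp_rot'])
E
```

```text
3.25 [ 0.51687906 -0.33085782  0.11787578] [ 1.07371069 -0.18745324  0.11221194]
4.375 0.01723872704556084 [-0.54175243  0.92435116 -0.71306118] [ 0.51612748 -0.33018169  0.11688469]
5.8417 0.017166466149833328 [-2.59932400e-03 -6.43694595e-01 -3.99931761e+00] [ 0.51574876 -0.33024015  0.27400696]
```

View pics/w2.png

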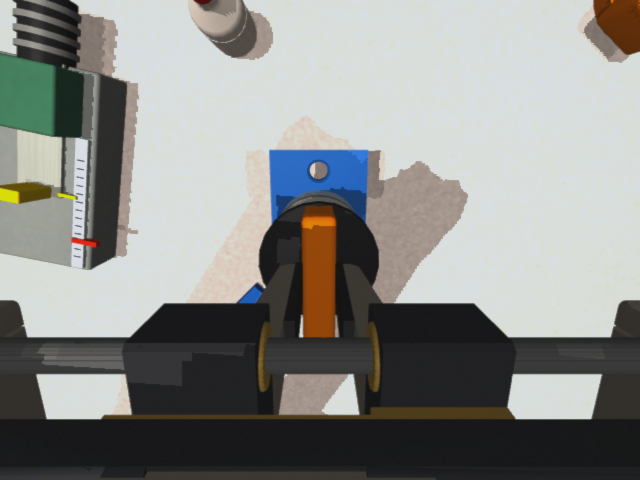

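```bash
cat > foot.py <<'E'
from h import *
def foot(p,d,R,ee,T):
    w=world('wrist',d,T=T); t=(w-ee)@R   # tool coords
    H=hsv(p);hh,ss,vv=H[...,0],H[...,1],H[...,2]
    m=(hh>100)&(hh<125)&(ss>130)&(abs(t[...,1]-.102)<.012)
    n,L,st,ct=cv2.connectedComponentsWithStats(m.astype(np.uint8));k=1+np.argmax(st[1:,4]);m=L==k
    q=t[m]; A=np.c_[q[:,0],q[:,2],np.ones(len(q))];c=np.linalg.lstsq(A,q[:,1],rcond=None)[0]
    print('foot plane slope x,z',c, 'n',len(q))
    r=cv2.minAreaRect((q[:,[0,2]]*1000).astype(np.float32));print('rect tool xz',r,'xmin',np.percentile(q[:,0],[.3,1]),'z',np.percentile(q[:,2],[.5,99.5]))
    # hole: fill contour
    cs,h=cv2.findContours(m.astype(np.uint8),cv2.RETR_CCOMP,cv2.CHAIN_APPROX_NONE)
    K=viewer.camera_info('wrist')['intrinsics'];Tt=viewer.camera_info('wrist')['T_tool_cam']
    for i,cc in enumerate(cs):
        if h[0][i][3]>=0 and cv2.contourArea(cc)>60:
            (u,v),ax,_=cv2.fitEllipse(cc)
            ray=Tt[:3,:3]@np.array([(u-K[0,2])/K[0,0],-(v-K[1,2])/K[1,1],-1]);o=Tt[:3,3]
            # plane y=c0 x+c1 z+c2
            s=(c[2]+c[0]*o[0]+c[1]*o[2]-o[1])/(ray[1]-c[0]*ray[0]-c[1]*ray[2])
            print('hole px',u,v,ax,'tool',o+s*ray)
    hm=(hh>8)&(hh<20)&(ss>200)&(abs(t[...,1]+.028)<.004)
    q=t[hm];A=np.c_[q[:,0],q[:,2],np.ones(len(q))];print('handle',np.linalg.lstsq(A,q[:,1],rcond=None)[0],np.percentile(q[:,0],[.5,99.5]),np.percentile(q[:,2],[1,99]))
E
python3 - <<'E'
from foot import *
z=np.load('/tmp/w2.npz');foot(z['p'],z['d'],z['R'],z['ee'],z['T'])
E
```

```text
foot plane slope x,z [0.00112482 0.00074369 0.10059909] n 4681
rect tool xz ((-38.10326385498047, 0.3096580505371094), (62.185211181640625, 83.49144744873047), 0.09482622146606445) xmin [-0.06914342 -0.0691358 ] z [-0.0410845   0.04152451]
hole px 318.0097961425781 170.1737060546875 (19.303550720214844, 19.916095733642578) tool [-0.05232762  0.10054013 -0.00013499]
handle [-0.0036455   0.00179464 -0.02722319] [-0.03738382  0.02949042] [-0.00824215  0.00863671]
```

The cup is held level and centred in the tool: the hole is at tool x = -52.3 mm with negligible tilt. Next I'll carry it to a standoff in front of the dock and measure the pegs with the wrist camera.

```bash
python3 - <<'E'
from h import *
from station import env
a=np.deg2rad(-7.2);xd=np.array([np.cos(a),np.sin(a)]);dock=np.array([.5545,.1392])
R=R_yaw(a+np.pi); q=dock-.13*xd
env.movel([*q,0.285],R,rate=0.2)
env.pause(.3)
s=env.sense();print(s['t'],s['gripper_width'],s['wrist_force'],s['ee_pos'])
p,d=viewer.read_camera('wrist');cv2.imwrite('pics/w3.png',p[:,:,::-1]);np.savez('/tmp/w3.npz',p=p,d=d,T=wristT(s),ee=s['ee_pos'],R=s['tcp_rot'])
E
```

```text
8.8167 0.01710921967963515 [ 1.31932169  0.11133704 -2.49539803] [0.42556998 0.15530642 0.28495866]
```

View pics/w3.png

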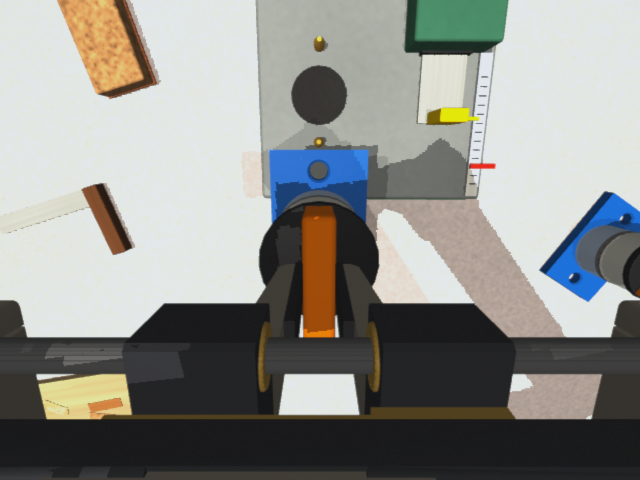

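```bash
python3 - <<'E'
from foot import *
z=np.load('/tmp/w3.npz');p,d,R,ee,T=[z[k] for k in ['p','d','R','ee','T']]
foot(p,d,R,ee,T)
w=world('wrist',d,T=T);H=hsv(p);hh,ss,vv=H[...,0],H[...,1],H[...,2]
pk=[]
for (u0,u1,v0,v1) in [(308,331,33,55),(308,331,134,148)]:
    q=w[v0:v1,u0:u1].reshape(-1,3); top=np.nanpercentile(q[:,2],97);qq=q[q[:,2]>.064]
    tt=q[q[:,2]>top-.003];print('top',top,'n',len(qq),len(tt),'tip mean',np.nanmean(tt,0),'all bbox',np.nanmin(qq,0),np.nanmax(qq,0));pk.append(np.nanmean(tt,0))
v=pk[0]-pk[1];print('mid',(pk[0]+pk[1])/2,'dist',np.hypot(*v[:2]),'yaw',np.degrees(np.arctan2(v[1],v[0])))
m=(abs(w[...,2]-.06)<.004)
n,L,st,ct=cv2.connectedComponentsWithStats(m.astype(np.uint8));k=1+np.argmax(st[1:,4]);
cs,_=cv2.findContours((L==k).astype(np.uint8),cv2.RETR_EXTERNAL,cv2.CHAIN_APPROX_NONE)
q=w[L==k];print('deck z',np.median(q[:,2]),cv2.minAreaRect((q[:,:2]*1000).astype(np.float32)))
# left edge line
e=[w[r,np.where(L[r]==k)[0][0]] for r in range(5,140)];e=np.array(e);f=cv2.fitLine((e[:,:2]*1000).astype(np.float32),cv2.DIST_HUBER,0,.01,.01).ravel();print('left edge',f,np.degrees(np.arctan(f[1]/f[0])))
cv2.imwrite('pics/c3.png',cv2.resize(p[20:160,290:350,::-1],None,fx=4,fy=4,interpolation=0))
E
```

```text
foot plane slope x,z [0.00153459 0.00073445 0.10060293] n 4702
rect tool xz ((-38.39051818847656, -0.13208770751953125), (61.68743896484375, 83.66363525390625), 0.10272253304719925) xmin [-0.0691766  -0.06916878] z [-0.04155956  0.0412386 ]
hole px 318.2516784667969 170.0 (18.407703399658203, 19.050186157226562) tool [-0.05250996  0.10052211 -0.00032577]
handle [-0.0032226  -0.00098725 -0.02726477] [-0.0373403   0.02951174] [-0.00861245  0.00823465]
top 0.08574277805011359 n 131 39 tip mean [0.60533024 0.13226948 0.08531756] all bbox [0.60004012 0.12645419 0.06409669] [0.60961521 0.13779746 0.08752697]
top 0.08617352319458536 n 84 29 tip mean [0.503026   0.14578244 0.08566392] all bbox [0.49774217 0.14016514 0.07373723] [0.50839    0.15103316 0.08763825]
mid [0.55417812 0.13902596 0.08549074] dist 0.10319281722064523 yaw -7.524414560236271
deck z 0.06044530068073012 ((535.2738647460938, 76.27263641357422), (269.29071044921875, 217.65570068359375), 82.60601043701172)
left edge [ 9.9179971e-01 -1.2780185e-01  5.8799493e+02  2.0419392e+02] -7.342588
```

View pics/c3.png

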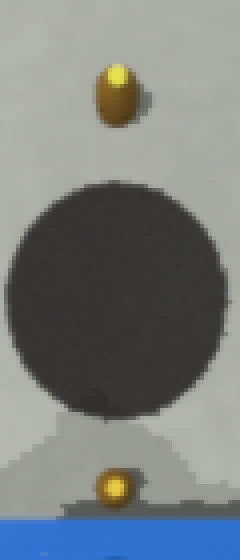

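Both pegs, (319,43) and (319,142), are clear. The dock is at (0.5542, 0.1390) with yaw -7.4°. I'll lower the cup in steps and watch the force.

```bash
python3 - <<'E'
from h import *
from station import env
a=np.deg2rad(-7.4);xd=np.array([np.cos(a),np.sin(a)]);dock=np.array([.5542,.1390])
R=R_yaw(a+np.pi); q=dock-.0004*xd
env.movel([*q,0.28],R,rate=0.15)
env.movel([*q,0.212],R,rate=0.12)
env.pause(.2)
s=env.sense();e=s['ee_pos'];f0=s['wrist_force'];print(s['t'],e,e[:2]-q,f0,np.degrees(np.arctan2(s['tcp_rot'][1,0],s['tcp_rot'][0,0])))
q2=q+(q-e[:2])
for z in [.204,.198,.192,.188,.184,.181,.179,.178,.177,.176]:
    env.movel([*q2,z],R,rate=0.04)
    s=env.sense();f=s['wrist_force']-f0;print(round(s['t'],2),z,(s['ee_pos'][:2]-q).round(4),s['ee_pos'][2].round(4),f.round(2),s['moment'].round(2))
    if abs(f[2])>6 or np.hypot(*f[:2])>8: break
p,d=viewer.read_camera('wrist');cv2.imwrite('pics/w4.png',p[:,:,::-1])
p,d=viewer.read_camera('scene');cv2.imwrite('pics/s4.png',cv2.resize(p[150:370,230:450,::-1],None,fx=2.7,fy=2.7))
E
```

```text
10.8 [0.55432807 0.13922882 0.21293809] [0.00052473 0.0001773 ] [ 0.18638904 -0.91845617 -4.00498982] 172.60087938676568
11.15 0.204 [-0.0009 -0.0003] 0.2035 [0.33 0.66 0.16] [ 0.03 -0.1   0.03]
11.45 0.198 [-0.0008 -0.0002] 0.1976 [-0.11  1.25 -0.22] [ 0.05 -0.03  0.05]
11.75 0.192 [-0.0008 -0.0003] 0.1916 [ 0.36  1.35 -0.13] [ 0.05  0.06 -0.02]
12.0 0.188 [-0.0007 -0.0003] 0.1877 [0.26 0.53 0.9 ] [0.03 0.02 0.01]
12.25 0.184 [-0.0007 -0.0003] 0.1837 [0.46 1.18 0.48] [ 0.02  0.04 -0.04]
12.5 0.181 [-0.0007 -0.0002] 0.1808 [-1.16  1.17  0.51] [ 0.06  0.01 -0.02]
12.75 0.179 [-0.0006 -0.0002] 0.1789 [-0.35  1.19  1.17] [ 0.02 -0.03  0.01]
13.0 0.178 [-0.0006 -0.0002] 0.1779 [-0.62  1.1   0.06] [ 0.06  0.04 -0.01]
13.25 0.177 [-0.0004 -0.0001] 0.1771 [0.13 0.72 1.22] [ 0.05 -0.06 -0.07]
13.5 0.176 [0.     0.0001] 0.1769 [-1.3   1.22  7.36] [0.08 0.1  0.05]
```

View pics/s4.png

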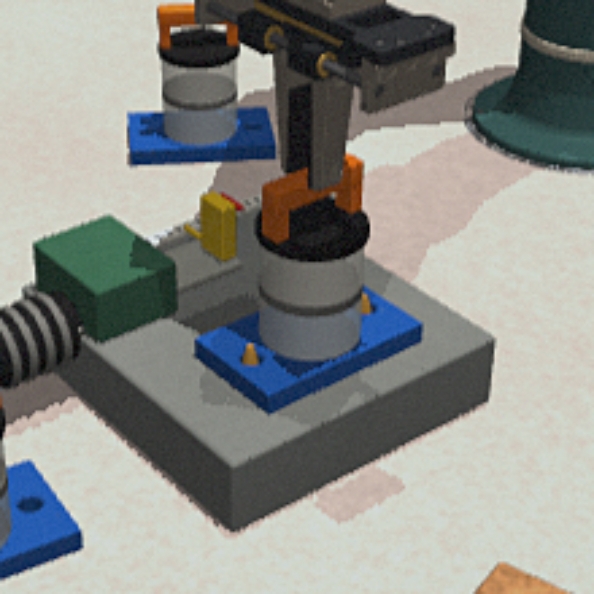

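The cup is seated: the force rose at TCP z = 0.177 as predicted, and both pegs show through the foot at (250,353) and (365,300). I'll release, retreat and view the gate.

```bash
python3 - <<'E'
from h import *
from station import env,effector,solver
effector.release()
s=env.sense();e=s['ee_pos'];print(s['t'],e,s['gripper_width'],s['wrist_force'],s['joint_positions'])
R0=s['tcp_rot']
env.movel([e[0],e[1],0.30],rate=0.2)
a=np.deg2rad(-7.4);xd=np.array([np.cos(a),np.sin(a)])
tab=np.array([.5113,.0014])
c=tab-.012*xd
for yaw in [a+np.pi/2,a-np.pi/2]:
    print(np.degrees(yaw),solver.inverse_kinematics([*c,.20],R_yaw(yaw)))
R=R_yaw(a+np.pi/2)
try:
    env.reach([*c,.22],R)
except env.PlanningError as x: print('ERR',x)
env.pause(.2)
s=env.sense();print(s['t'],s['ee_pos'],s['joint_positions'])
p,d=viewer.read_camera('wrist');cv2.imwrite('pics/w5.png',p[:,:,::-1]);np.savez('/tmp/w5.npz',p=p,d=d,T=wristT(s),ee=s['ee_pos'],R=s['tcp_rot'])
p,d=viewer.read_camera('top');cv2.imwrite('pics/t5.png',cv2.resize(p[130:330,220:420,::-1],None,fx=3,fy=3))
E
```

```text
14.7667 [0.55327133 0.13886265 0.17599578] 0.09181162569888615 [-0.41849964 -0.661411    0.12926655] [-0.00898962  0.38418608 -0.37131703  1.79792388  0.16347404  0.98958236
 -2.14571152]
82.60000000000001 [-1.04509436  0.36493011  1.20616127  2.00719637 -0.39810158  1.0353955
 -2.92159521]
-97.39999999999999 [ 0.40080113  0.25826842 -0.54716851  1.92757588  0.15879358  0.99791354
 -0.34724208]
17.2167 [0.49945745 0.00290144 0.21988063] [-1.106503    0.36620969  1.28914267  1.98599741 -0.39971851  1.08440515
 -2.91167272]
```

View pics/w5.png

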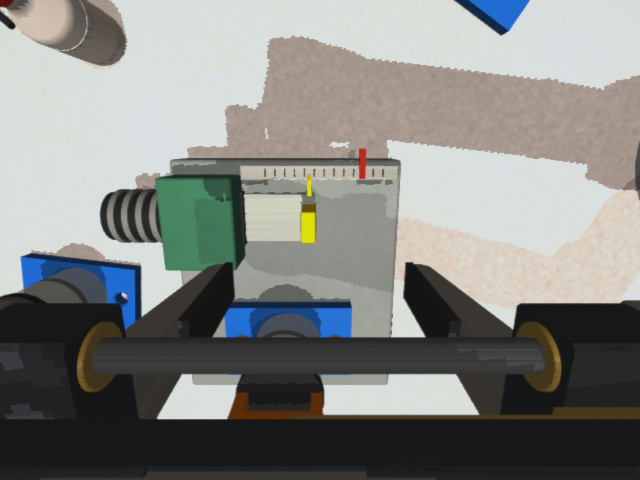

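View pics/t5.png

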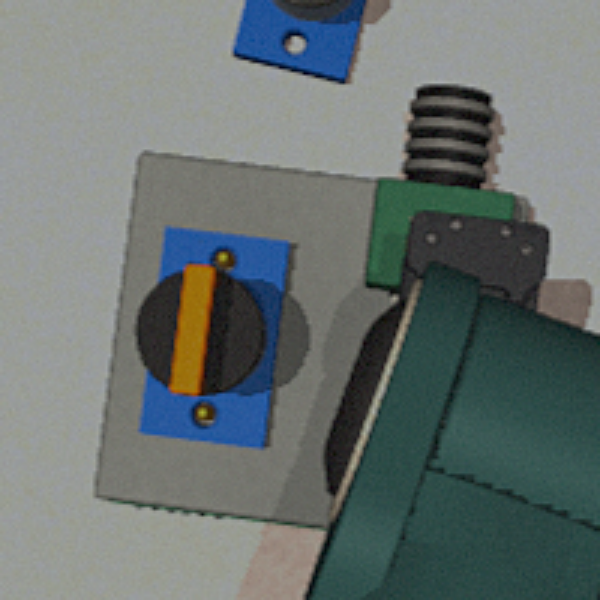

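The wrist view shows the tab at (308,224), the pointer at (309,185) and the mark at (362,163). The top view shows the cup upright with both pegs through. Joint 7 is almost at its limit here (-2.91), so I want a better arm configuration with the same view. First I'll measure the gate and fit a kinematic model from free IK queries, so that I can check the path.

```bash
cat > fk.py <<'E'
import numpy as np
from scipy.spatial.transform import Rotation as Ro
def rz(a):return Ro.from_euler('z',a).as_matrix()
def ry(a):return Ro.from_euler('y',a).as_matrix()
def fk(q,P,allp=False):
    d1,a3,d3,a5,d5,a7,d7,y7=P
    R=rz(q[0]);p=np.array([0,0,d1]);R=R@ry(q[1])
    p=p+R@[a3,0,d3];el=p;R=R@rz(q[2])@ry(q[3]);p=p+R@[a5,0,d5];wr=p
    R=R@rz(q[4])@ry(q[5]);p=p+R@[a7,0,d7];R=R@rz(q[6]+y7)
    # tool y = R z ; tool x = R x
    x=R[:,0];y=R[:,2];return (p,np.stack([x,y,np.cross(x,y)],1))+((el,wr) if allp else ())
E
python3 - <<'E'
from h import *
from fk import *
from station import env,solver
from scipy.optimize import least_squares
D=[]
s=env.sense();D.append((s['ee_pos'],s['tcp_rot'],s['joint_positions']))
rng=np.random.default_rng(0)
for i in range(40):
    pos=[rng.uniform(.4,.65),rng.uniform(-.4,.3),rng.uniform(.1,.4)];R=Ro.from_rotvec(rng.normal(0,.15,3)).as_matrix()@R_yaw(rng.uniform(-3,3))
    q=solver.inverse_kinematics(pos,R)
    if q is not None: D.append((np.array(pos),R,np.array(q)))
print(len(D))
def res(P):
    r=[]
    for p,R,q in D:
        pp,RR=fk(q,P);r+=[pp-p,.3*(RR-R).ravel()]
    return np.concatenate(r)
best=min((least_squares(res,[.3,0,.4,0,.4,0,.2,y]) for y in [0,1.57,3.14,-1.57]),key=lambda o:o.cost)
print(best.cost,best.x.round(4),np.abs(best.fun).max());np.save('P.npy',best.x)

z=np.load('/tmp/w5.npz');p,d,R,ee,T=[z[k] for k in ['p','d','R','ee','T']]
w=world('wrist',d,T=T);H=hsv(p);hh,ss,vv=H[...,0],H[...,1],H[...,2]
a=np.deg2rad(-7.4);B=np.array([[np.cos(a),np.sin(a)],[-np.sin(a),np.cos(a)]])
for lab,m in [('tabtop',(hh>22)&(hh<34)&(ss>150)&(w[...,2]>.108)),('pointer',(hh>22)&(hh<34)&(ss>150)&(w[...,2]<.08)&(w[...,2]>.06)),('mark',((hh<6)|(hh>174))&(ss>150)&(w[...,2]<.08)&(w[...,2]>.062))]:
    n,L,st,ct=cv2.connectedComponentsWithStats(m.astype(np.uint8));k=1+np.argmax(st[1:,4])
    q=w[L==k];b=q[:,:2]@B.T;print(lab,ct[k],len(q),'world',q.mean(0).round(4),'dock-axes mean',b.mean(0).round(4),'x range',np.percentile(b[:,0],[2,98]).round(4),'y',np.percentile(b[:,1],[2,98]).round(4))
E
```

```text
41
9.651531052165288 [ 0.5504  0.1789  0.298  -0.0214  0.3995  0.1379  0.3696  0.3081] 0.6050858643644896
tabtop [307.99145299 226.64316239] 468 world [0.5111 0.0025 0.1119] dock-axes mean [0.5065 0.0683] x range [0.5001 0.513 ] y [0.0544 0.0828]
pointer [308.73684211 186.15789474] 76 world [ 0.5073 -0.0296  0.0687] dock-axes mean [0.5069 0.036 ] x range [0.5055 0.5087] y [0.0247 0.0458]
mark [362.19883041 162.70175439] 171 world [ 0.451  -0.0459  0.0683] dock-axes mean [0.4531 0.0126] x range [0.4504 0.4559] y [-0.0007  0.0273]
```

```bash
cat > fit.py <<'E'
from h import *
from fk import *
from station import env,solver
from scipy.optimize import least_squares
import itertools
D=[]
s=env.sense();D.append((s['ee_pos'],s['tcp_rot'],s['joint_positions']))
rng=np.random.default_rng(0)
for i in range(25):
    pos=[rng.uniform(.4,.65),rng.uniform(-.4,.3),rng.uniform(.1,.4)];R=Ro.from_rotvec(rng.normal(0,.15,3)).as_matrix()@R_yaw(rng.uniform(-3,3))
    q=solver.inverse_kinematics(pos,R)
    if q is not None: D.append((np.array(pos),R,np.array(q)))
best=None
for sg in itertools.product([1,-1],repeat=4):
    S=np.array([sg[0],1,sg[1],1,sg[2],1,sg[3]])
    def res(P):
        r=[]
        for p,R,q in D:
            pp,RR=fk(q*S,P);r+=[pp-p,.3*(RR-R).ravel()]
        return np.concatenate(r)
    for y in [0.,3.14,1.57]:
        o=least_squares(res,[.3,0,.4,0,.4,0,.2,y],max_nfev=25)
        if best is None or o.cost<best[0]: best=(o.cost,S,o.x,np.abs(o.fun).max());print(best)
np.savez('P.npz',S=best[1],P=best[2])
E
python3 fit.py
```

```text
(np.float64(6.035227657662418), array([1, 1, 1, 1, 1, 1, 1]), array([ 0.00578764,  0.14105961,  0.17684522, -0.02348836,  0.36362209,
        0.05661413, -0.26223831,  0.29441284]), np.float64(0.7019257088502806))
(np.float64(4.379845303991664), array([ 1,  1,  1,  1,  1,  1, -1]), array([ 0.00578764,  0.14105961,  0.17684522, -0.02348836,  0.36362209,
        0.05661414, -0.26223832, -1.77241553]), np.float64(0.7019257093250784))
(np.float64(4.379845302333993), array([ 1,  1,  1,  1,  1,  1, -1]), array([ 0.00578763,  0.14105961,  0.17684522, -0.02348836,  0.36362209,
        0.05661413, -0.26223833,  4.51062451]), np.float64(0.7019257094050426))
(np.float64(4.078815561821711), array([-1,  1,  1,  1,  1,  1,  1]), array([ 0.00196751,  0.45532106,  0.39962358, -0.02156172,  0.32156768,
        0.67142987, -0.19566994,  0.17545557]), np.float64(0.5913235544081584))
(np.float64(3.340240119105298), array([-1,  1,  1,  1,  1,  1, -1]), array([ 0.0019675 ,  0.45532106,  0.39962357, -0.02156172,  0.32156769,
        0.67142987, -0.19566995,  1.04561645]), np.float64(0.42579912903006467))
(np.float64(2.085549163448735), array([-1,  1, -1,  1,  1,  1, -1]), array([-0.02980899, -0.00280395,  0.3981051 , -0.11035927,  0.41590074,
       -0.04302437,  0.0188834 , -1.54064638]), np.float64(0.3821500752148119))
(np.float64(2.0855491633260423), array([-1,  1, -1,  1,  1,  1, -1]), array([-2.98089850e-02, -2.80394784e-03,  3.98105094e-01, -1.10359272e-01,
        4.15900739e-01, -4.30243669e-02,  1.88834044e-02,  4.74251033e+00]), np.float64(0.3821560657087438))
(np.float64(0.011965655463714205), array([-1,  1, -1,  1, -1,  1, -1]), array([ 0.27734835, -0.00762046,  0.49950031, -0.03123279,  0.46087815,
       -0.01145118,  0.3381591 , -1.57079633]), np.float64(0.04179967290558961))
```

```bash
cat >> fk.py <<'E'
S=np.array([-1,1,-1,1,-1,1,-1])
def fk2(q,V,allp=False):
    V=np.asarray(V).reshape(7,3);R=np.eye(3);p=np.zeros(3);pts=[]
    for i in range(7):
        R=R@(ry if i%2 else rz)(S[i]*q[i]+(-np.pi/2 if i==6 else 0)); p=p+R@V[i]; pts.append(p)
    x=R[:,0];y=R[:,2];o=(p,np.stack([x,y,np.cross(x,y)],1));return o+(pts,) if allp else o
E
cat > plan.py <<'E'
from h import *
from fk import *
from station import env,solver
from scipy.optimize import least_squares
D=[];rng=np.random.default_rng(1)
for i in range(25):
    pos=[rng.uniform(.4,.65),rng.uniform(-.4,.3),rng.uniform(.1,.4)];R=Ro.from_rotvec(rng.normal(0,.15,3)).as_matrix()@R_yaw(rng.uniform(-3,3))
    q=solver.inverse_kinematics(pos,R)
    if q is not None: D.append((np.array(pos),R,np.array(q)))
V0=np.zeros((7,3));V0[0,2]=.277;V0[1,2]=.5;V0[3]=[-.03,0,.46];V0[5,2]=.338
o=least_squares(lambda V:np.concatenate([fk2(q,V)[0]-p for p,R,q in D]),V0.ravel())
print('fit',np.abs(o.fun).max());np.save('V.npy',o.x);V=o.x
a=np.deg2rad(-7.4);xd=np.array([np.cos(a),np.sin(a)]);c=np.array([.5111,.0025])-.012*xd
q0=env.sense()['joint_positions']
for z in [.22,.30,.095]:
  for dx in [0,-.05]:
    q=solver.inverse_kinematics([*(c+dx*xd),z],R_yaw(a-np.pi/2));print(z,dx,None if q is None else np.round(q,3))
q=np.array(solver.inverse_kinematics([*c,.30],R_yaw(a-np.pi/2)));q[6]+=np.pi
qs=solver.inverse_kinematics([*c,.30],R_yaw(a+np.pi/2));print('same yaw up',np.round(qs,3))
for st in [q0]:
  for t in np.linspace(0,1,11):
    pp,RR,pts=fk2(st+t*(q-st),V,True);print(t.round(1),pp.round(3),'ydir',RR[:,1].round(2),'elb',pts[2].round(2),'wr',pts[4].round(2))
E
python3 plan.py
```

```text
fit 2.7355340215251545e-11
0.22 0 [-0.646  0.191  0.653  1.968 -0.135  1.026 -0.06 ]
0.22 -0.05 [-0.827  0.082  0.784  2.078 -0.068  1.007 -0.137]
0.3 0 [-0.8    0.106  0.798  1.869 -0.081  1.2   -0.105]
0.3 -0.05 [-1.052 -0.049  0.951  1.975  0.043  1.196 -0.246]
0.095 0 [-4.280e-01  3.620e-01  4.240e-01  2.071e+00 -2.150e-01  7.500e-01
  1.000e-03]
0.095 -0.05 [-0.531  0.29   0.502  2.185 -0.212  0.712 -0.014]
same yaw up [-1.288  0.358  1.532  1.884 -0.376  1.265 -2.91 ]
0.0 [0.499 0.003 0.22 ] ydir [-0.  0. -1.] elb [0.11 0.15 0.79] wr [ 0.49 -0.01  0.57]
0.1 [0.498 0.004 0.224] ydir [-0.01  0.01 -1.  ] elb [0.11 0.14 0.8 ] wr [ 0.5  -0.01  0.58]
0.2 [0.497 0.006 0.228] ydir [-0.02  0.01 -1.  ] elb [0.11 0.12 0.8 ] wr [ 0.5  -0.01  0.58]
0.3 [0.497 0.007 0.234] ydir [-0.03  0.02 -1.  ] elb [0.1  0.11 0.81] wr [ 0.5  -0.01  0.59]
0.4 [0.496 0.008 0.241] ydir [-0.03  0.02 -1.  ] elb [0.1  0.09 0.81] wr [ 0.5  -0.01  0.59]
0.5 [0.496 0.008 0.248] ydir [-0.04  0.02 -1.  ] elb [0.09 0.08 0.81] wr [ 0.51 -0.01  0.6 ]
0.6 [0.497 0.008 0.257] ydir [-0.03  0.02 -1.  ] elb [0.09 0.07 0.82] wr [ 0.51 -0.01  0.61]
0.7 [0.497 0.008 0.266] ydir [-0.03  0.01 -1.  ] elb [0.08 0.05 0.82] wr [ 0.51 -0.01  0.62]
0.8 [0.498 0.007 0.277] ydir [-0.02  0.01 -1.  ] elb [0.08 0.04 0.82] wr [ 0.5  -0.01  0.63]
0.9 [0.498 0.006 0.288] ydir [-0.01  0.01 -1.  ] elb [0.07 0.03 0.82] wr [ 0.5  -0.01  0.64]
1.0 [0.499 0.004 0.3  ] ydir [-0.  0. -1.] elb [0.06 0.02 0.82] wr [ 0.5  -0.01  0.65]
```

```bash
cat >> fk.py <<'E'
from scipy.optimize import least_squares
LO=np.array([-2.53,-.31,-1.57,.28,-1.29,.15,-2.92])+.03;HI=np.array([2.53,2.02,1.55,2.44,4.43,1.84,2.92])-.03
V=np.load('V.npy')
def ik(pos,R,q3,seed):
    f=lambda q:np.concatenate([(fk2(q,V)[0]-pos)*10,(fk2(q,V)[1]-R).ravel()*3,[ (q[2]-q3)*1e-4]])
    o=least_squares(f,np.clip(seed,LO+1e-3,HI-1e-3),bounds=(LO,HI),xtol=1e-12,ftol=1e-14,gtol=1e-12)
    return o.x,np.abs(o.fun[:-1]).max()
E
python3 - <<'E'
from h import *
from fk import *
a=np.deg2rad(-7.4);xd=np.array([np.cos(a),np.sin(a)]);c=np.array([.5111,.0025])-.012*xd
R=R_yaw(a+np.pi/2)
for q3 in [-.5,-.8,-1.1]:
    sd=np.array([.4,.26,q3,1.93,.16,1.,2.75])
    for dx,z in [(0,.30),(0,.079),(-.042,.079)]:
        q,e=ik([*(c+dx*xd),z],R,q3,sd);sd=q
        print(q3,dx,z,q.round(3),e,fk2(q,V,True)[2][2].round(2))
E
```

```text
-0.5 0 0.3 [ 0.381  0.15  -0.505  1.803  0.078  1.208  2.866] 4.823513866103468e-08 [ 0.06 -0.06  0.82]
-0.5 0 0.079 [ 0.339  0.432 -0.5    2.031  0.3    0.748  2.669] 1.554312234475219e-14 [ 0.2  -0.1   0.78]
-0.5 -0.042 0.079 [ 0.336  0.369 -0.5    2.125  0.269  0.707  2.67 ] 8.881784197001252e-15 [ 0.17 -0.09  0.79]
-0.8 0 0.3 [ 0.634  0.196 -0.8    1.79   0.15   1.218  2.804] 6.328271240363392e-14 [ 0.07 -0.09  0.82]
-0.8 0 0.079 [ 0.551  0.509 -0.772  2.019  0.491  0.805  2.504] 2.5051178534594565e-08 [ 0.2  -0.16  0.76]
-0.8 -0.042 0.079 [ 0.58   0.45  -0.8    2.112  0.469  0.762  2.493] 2.220446049250313e-15 [ 0.17 -0.15  0.77]
-1.1 0 0.3 [ 0.851  0.276 -1.087  1.78   0.258  1.241  2.708] 1.1276384659364425e-07 [ 0.07 -0.13  0.81]
-1.1 0 0.079 [ 0.675  0.586 -0.947  2.013  0.63   0.865  2.388] 2.754014086525893e-07 [ 0.21 -0.21  0.74]
-1.1 -0.042 0.079 [ 0.788  0.596 -1.094  2.102  0.708  0.875  2.285] 6.7310502897419714e-09 [ 0.19 -0.23  0.73]
```

```bash
python3 - <<'E'
from h import *
from fk import *
from station import env
a=np.deg2rad(-7.4);xd=np.array([np.cos(a),np.sin(a)]);c=np.array([.5111,.0025])-.012*xd
R=R_yaw(a+np.pi/2)
q,e=ik([*c,.30],R,-.8,np.array([.63,.2,-.8,1.79,.15,1.2,2.8]))
s=env.sense();q0=np.array(s['joint_positions'])
P=[fk2(q0+t*(q-q0),V) for t in np.linspace(0,1,41)]
zs=np.array([p[0] for p in P]);tilt=max(np.degrees(np.arccos(-p[1][2,1])) for p in P)
print(zs.min(0),zs.max(0),'tilt',tilt)
if zs[:,2].min()>.2 and tilt<12:
    env.goto_joints(q)
    print(env.sense()['t'])
    sd=q
    for z in [.22,.16]:
        sd,e=ik([*c,z],R,-.8,sd);assert e<1e-5;env.goto_joints(sd)
    env.pause(.2)
    s=env.sense();print(s['t'],s['ee_pos'],s['tcp_rot'].round(3).tolist(),c)
    p,d=viewer.read_camera('wrist');cv2.imwrite('pics/w6.png',p[:,:,::-1]);np.savez('/tmp/w6.npz',p=p,d=d,T=wristT(s),ee=s['ee_pos'],R=s['tcp_rot'])
E
cat > gate.py <<'E'
from h import *
def gate(p,d,T,a=np.deg2rad(-7.4)):
    w=world('wrist',d,T=T);H=hsv(p);hh,ss,vv=H[...,0],H[...,1],H[...,2]
    B=np.array([[np.cos(a),np.sin(a)],[-np.sin(a),np.cos(a)]]);o={}
    y=(hh>22)&(hh<34)&(ss>150);r=((hh<6)|(hh>174))&(ss>150);z=w[...,2]
    for lab,m in [('tabtop',y&(z>.106)&(z<.118)),('pointer',y&(z<.08)&(z>.06)),('mark',r&(z<.08)&(z>.0655))]:
        n,L,st,ct=cv2.connectedComponentsWithStats(m.astype(np.uint8))
        if n<2: print(lab,'none');continue
        k=1+np.argmax(st[1:,4]);q=w[L==k];b=q[:,:2]@B.T
        o[lab]=b.mean(0)[0];print(lab,ct[k].round(1),len(q),'world',q.mean(0).round(4),'dock x',b[:,0].mean().round(5),np.percentile(b[:,0],[1,99]).round(4),'y',np.percentile(b[:,1],[2,98]).round(4))
    return o
E
python3 -c "
from gate import *
z=np.load('/tmp/w6.npz');gate(z['p'],z['d'],z['T'])"
```

```text
[ 0.48104997 -0.00142396  0.18788226] [0.49943262 0.00404555 0.3       ] tilt 9.951091328907573Traceback (most recent call last):
  File "<string>", line 3, in <module>
    z=np.load('/tmp/w6.npz');gate(z['p'],z['d'],z['T'])
    fid = stack.enter_context(open(os.fspath(file), "rb"))
                              ~~~~^^^^^^^^^^^^^^^^^^^^^^^
FileNotFoundError: [Errno 2] No such file or directory: '/tmp/w6.npz'
```

```bash
python3 - <<'E'
from h import *
from fk import *
from station import env
a=np.deg2rad(-7.4);xd=np.array([np.cos(a),np.sin(a)]);c=np.array([.5111,.0025])-.012*xd
R=R_yaw(a+np.pi/2)
q,e=ik([*c,.28],R,-.8,np.array([.63,.2,-.8,1.79,.15,1.2,2.8]))
m,e2=ik([*c,.32],R_yaw(a-np.pi/2),.25,np.array([-.2,.2,.25,1.8,0,1.1,-.1]));print(m.round(2),e,e2)
s=env.sense();q0=np.array(s['joint_positions'])
ok=True
for A,Bq in [(q0,m),(m,q)]:
    P=[fk2(A+t*(Bq-A),V) for t in np.linspace(0,1,41)]
    zs=np.array([p[0] for p in P]);tilt=max(np.degrees(np.arccos(-p[1][2,1])) for p in P)
    print(zs.min(0),zs.max(0),'tilt',tilt); ok&=zs[:,2].min()>.21 and tilt<8
if ok:
    env.goto_joints(m);env.goto_joints(q)
    print(env.sense()['t'])
    sd=q
    for z in [.20]:
        sd,e=ik([*c,z],R,-.8,sd);assert e<1e-5;env.goto_joints(sd)
    env.pause(.2)
    s=env.sense();print(s['t'],s['ee_pos'],s['joint_positions'],c)
    p,d=viewer.read_camera('wrist');cv2.imwrite('pics/w6.png',p[:,:,::-1]);np.savez('/tmp/w6.npz',p=p,d=d,T=wristT(s),ee=s['ee_pos'],R=s['tcp_rot'])
    from gate import gate
    gate(p,d,wristT(s))
E
```

```text
[-0.31  0.09  0.25  1.81 -0.02  1.24 -0.18] 4.440892098500626e-14 1.6653345369377348e-15
[0.49483537 0.00282962 0.21884218] [0.49943262 0.00818684 0.32      ] tilt 4.877061431438486
[ 4.97364828e-01 -1.81389056e-04  2.78777822e-01] [0.49919995 0.00404555 0.32      ] tilt 2.2647797579267825
22.15
22.7667 [0.50069541 0.00422155 0.20198967] [ 0.60393802  0.31045615 -0.80049143  1.91425292  0.26167704  1.01952941
  2.7016955 ] [0.49919995 0.00404555]
tabtop [308.8 229.4] 515 world [0.5112 0.0022 0.112 ] dock x 0.50669 [0.5005 0.5134] y [0.0545 0.0829]
pointer [309.8 186.7] 87 world [ 0.5074 -0.0295  0.0686] dock x 0.50693 [0.5049 0.5087] y [0.0249 0.0459]
mark [366.2 161.8] 186 world [ 0.451  -0.0459  0.0682] dock x 0.4532 [0.4504 0.456 ] y [-0.0011  0.0276]
```

View pics/w6.png

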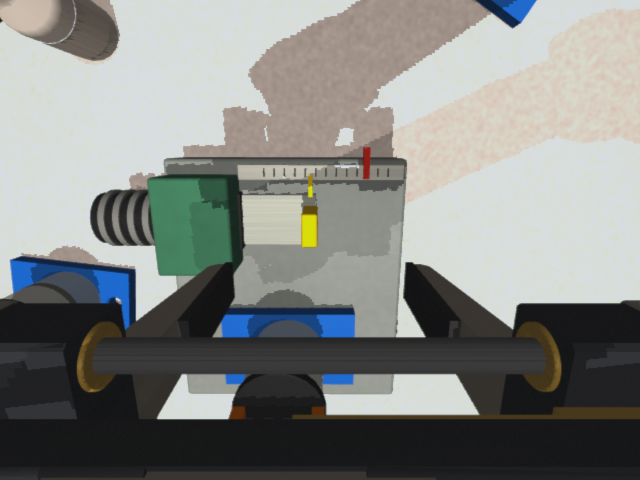

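Same view, with comfortable joints now. Two measurements agree that the pull needed is 53.7 mm. I'll descend and grip the tab.

```bash
python3 - <<'E'
from h import *
from fk import *
from station import env,effector
from gate import gate
a=np.deg2rad(-7.4);xd=np.array([np.cos(a),np.sin(a)]);c=np.array([.5111,.0025])-.012*xd
R=R_yaw(a+np.pi/2); s=env.sense(); sd=np.array(s['joint_positions'])
for z in [.14,.10,.079]:
    sd,e=ik([*c,z],R,-.8,sd);assert e<1e-4;env.goto_joints(sd)
    s=env.sense();print(s['t'],s['ee_pos'],s['wrist_force'])
effector.grasp(30)
s=env.sense();print(s['t'],s['ee_pos'],s['gripper_width'],s['wrist_force'])
p,d=viewer.read_camera('wrist');cv2.imwrite('pics/w7.png',p[:,:,::-1])
gate(p,d,wristT(s))
E
```

```text
23.1667 [0.49893072 0.00424585 0.14024167] [-0.56433567  0.64044329  0.96552287]
23.45 [0.49942397 0.00419389 0.10106968] [-1.2709512  -0.73401763  0.51278988]
23.7 [0.49965743 0.00408655 0.08035597] [-0.25799413  0.54479986  0.78610714]
24.8583 [0.50019034 0.00394492 0.07920409] 0.013753194339385606 [ 4.67328147 -0.282398   -3.49459939]
tabtop [318.5 285.1] 1559 world [0.502  0.003  0.1121] dock x 0.49742 [0.4906 0.5042] y [0.0544 0.0827]
pointer [318.8 208.1] 227 world [ 0.4977 -0.0289  0.0681] dock x 0.49729 [0.4953 0.4991] y [0.0249 0.0458]
mark [392.8 170.3] 525 world [ 0.4511 -0.0458  0.0683] dock x 0.4532 [0.4501 0.4561] y [-0.0009  0.0274]
```

View pics/w7.png

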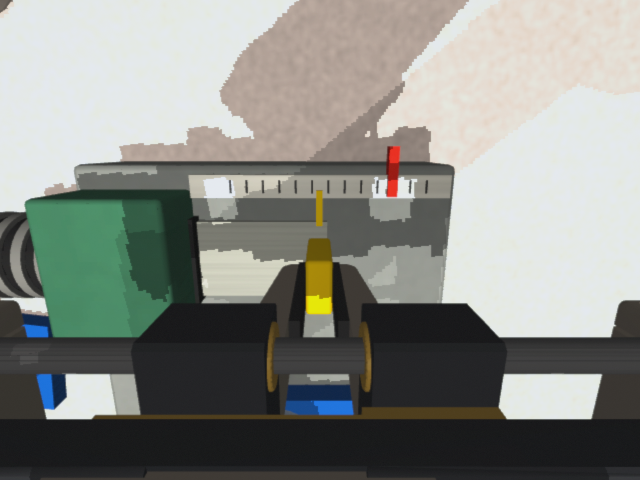

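The tab is held (opening 13.8 mm). The pointer at (319,208) and the mark at (393,170) are both in clear view, with 44 mm still to pull.

```bash
python3 - <<'E'
from h import *
from fk import *
from station import env,effector
from gate import gate
a=np.deg2rad(-7.4);xd=np.array([np.cos(a),np.sin(a)]);c=np.array([.5111,.0025])-.012*xd
R=R_yaw(a+np.pi/2); s=env.sense(); sd=np.array(s['joint_positions'])
def go(u):
    global sd
    sd,e=ik([*(c-u*xd),.079],R,-.8,sd);assert e<1e-4;env.goto_joints(sd)
for u in [.01,.02,.03,.038,.042]:
    go(u);s=env.sense();print(s['t'],s['ee_pos'],s['wrist_force'],s['gripper_width'])
for i in range(4):
    env.pause(.3);s=env.sense();p,d=viewer.read_camera('wrist');o=gate(p,d,wristT(s))
    err=o['pointer']-o['mark'];print('u',u,'err',err,s['t'],s['wrist_force'])
    if abs(err)<.0004: break
    u+=err;go(u)
env.pause(.3);s=env.sense();p,d=viewer.read_camera('wrist');gate(p,d,wristT(s));print(s['t'],s['ee_pos'],s['gripper_width'],s['wrist_force'],s['joint_positions'])
cv2.imwrite('pics/w8.png',p[:,:,::-1]);cv2.imwrite('pics/w8c.png',cv2.resize(p[130:330,220:420,::-1],None,fx=3,fy=3,interpolation=0))
p,d=viewer.read_camera('top');cv2.imwrite('pics/t8.png',p[:,:,::-1])
p,d=viewer.read_camera('scene');cv2.imwrite('pics/s8.png',p[:,:,::-1])
E
```

```text
25.1583 [0.49004414 0.00529286 0.0792226 ] [ 6.10461604 -0.7056648  -4.22708937] 0.013637740721916498
25.4083 [0.48052471 0.00653102 0.07922775] [ 7.59472101 -0.20579262 -5.75393919] 0.01392181494523988
25.6583 [0.47098156 0.00783127 0.07920705] [ 8.41623044  0.04819158 -7.84818486] 0.013734086758703303
25.9083 [0.46343599 0.00878597 0.07921686] [ 9.44541853 -1.6247728  -8.82573782] 0.013720913057397977
26.1583 [0.45978836 0.00929792 0.07923859] [ 9.45641024 -0.29151588 -8.50756198] 0.01340260181984395
tabtop [318.5 285.2] 1545 world [0.4617 0.0084 0.1121] dock x 0.45673 [0.4499 0.4635] y [0.0545 0.0828]
pointer [318.9 208.1] 233 world [ 0.4575 -0.0236  0.0686] dock x 0.4567 [0.4547 0.4585] y [0.025  0.0458]
mark [325.4 169.8] 453 world [ 0.4507 -0.046   0.0683] dock x 0.45283 [0.4501 0.4554] y [-0.0008  0.0275]
u 0.042 err 0.0038709363144688314 26.4583 [ 8.9871212  -1.61810771 -8.46754647]
tabtop [318.5 285.3] 1547 world [0.4579 0.0089 0.1121] dock x 0.45296 [0.4462 0.4598] y [0.0545 0.0828]
pointer [318.9 208.2] 231 world [ 0.4537 -0.023   0.0685] dock x 0.45293 [0.451  0.4547] y [0.0253 0.0459]
mark [318.9 168.4] 409 world [ 0.4507 -0.0468  0.0683] dock x 0.45293 [0.4504 0.4558] y [-0.0007  0.0239]
u 0.045870936314468834 err -1.919121139615232e-06 27.0583 [10.10954198 -2.69131925 -9.36419668]
tabtop [318.5 285.1] 1552 world [0.458  0.0088 0.112 ] dock x 0.45302 [0.4462 0.4598] y [0.0545 0.0827]
pointer [318.9 208.3] 230 world [ 0.4538 -0.023   0.0687] dock x 0.453 [0.451  0.4548] y [0.0253 0.0458]
mark [318.9 168.5] 408 world [ 0.4507 -0.0468  0.0684] dock x 0.45299 [0.4505 0.4559] y [-0.0007  0.0239]
27.4083 [0.45626346 0.00976623 0.07923641] 0.01342300855008585 [ 8.92943401 -0.68748727 -8.99665465] [ 0.580203    0.44424285 -0.79915316  2.11796194  0.46611933  0.75465335
  2.494261  ]
```

View pics/w8c.png

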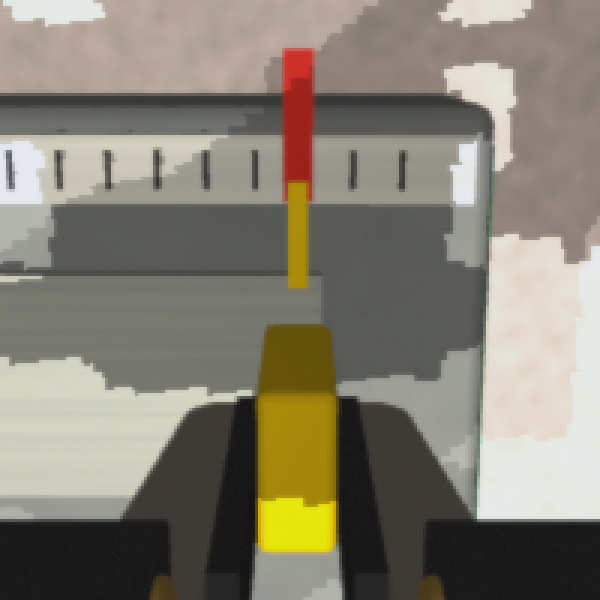

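View pics/t8.png

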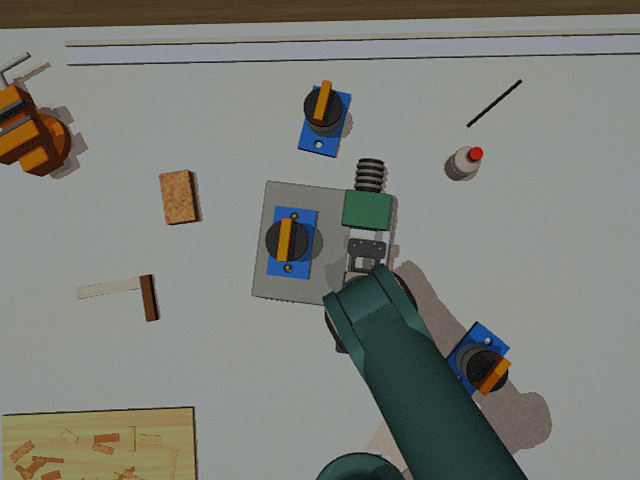

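View pics/s8.png

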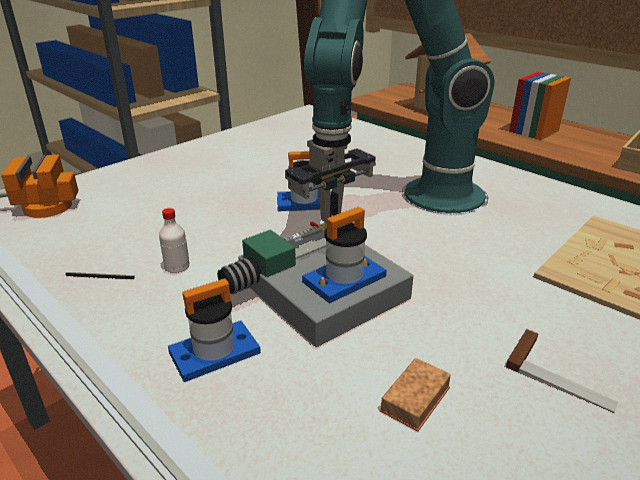

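The pointer sits exactly on the red clip (both at column 319), and the cup and bystanders look right. One last depth check that the cup is flat, then I'll hand the job in.

```bash
python3 - <<'E'
from h import *
from station import env,workorder
p,d=viewer.read_camera('top');w=world('top',d);H=hsv(p)
m=np.zeros((480,640),bool);m[200:285,260:325]=1
m&=(H[...,0]>100)&(H[...,0]<125)&(H[...,1]>130)
q=w[m];q=q[abs(q[:,2]-np.median(q[:,2]))<.006];A=np.c_[q[:,:2]-q[:,:2].mean(0),np.ones(len(q))]
c=np.linalg.lstsq(A,q[:,2],rcond=None)[0];print('foot top z/slope',c,len(q))
ok=abs(c[2]-.076)<.003 and np.abs(c[:2]).max()<.04
s=env.sense();print(s['t'],s['gripper_width'])
if ok: print(workorder.finish_job())
E
```

```text
foot top z/slope [0. 0. 0.] 0
27.6083 0.013738211025545717<stdin>:6: RuntimeWarning: Mean of empty slice.
  ret = um.true_divide(
```

The median was NaN because of invalid depth pixels. I'll filter them out and redo the check.

```bash
python3 - <<'E'
from h import *
from station import env,workorder
p,d=viewer.read_camera('top');w=world('top',d);H=hsv(p)
m=np.zeros((480,640),bool);m[200:285,260:325]=1
m&=(H[...,0]>100)&(H[...,0]<125)&(H[...,1]>130)
q=w[m];q=q[~np.isnan(q[:,2])];q=q[abs(q[:,2]-np.median(q[:,2]))<.006];A=np.c_[q[:,:2]-q[:,:2].mean(0),np.ones(len(q))]
c=np.linalg.lstsq(A,q[:,2],rcond=None)[0];print('foot top z/slope',c,len(q))
ok=abs(c[2]-.076)<.003 and np.abs(c[:2]).max()<.04
s=env.sense();print(s['t'],s['gripper_width'])
if ok: print(workorder.finish_job())
E
```

```text
foot top z/slope [6.37406302e-04 4.40213462e-05 7.56668626e-02] 1366
27.6583 0.01375294885160918
the job is handed in; nothing more can be done
None
```

The job is handed in at 27.7 s. I set the right-most cup down on both pegs and let go of it. I then pulled the air-gate tab to the red mark, and the gripper is still holding it there.

- **Cup:** the foot top is at 75.7 mm (76 mm expected) with a slope under 0.001. Both pegs show through the holes and the cup stands upright.
- **Gate:** the pointer and mark agree to about 0.01 mm in the wrist-camera measurement. The real uncertainty is the camera calibration, about 2 mm, though both were measured in the same view. The tab is held with a 13.8 mm finger opening.
- **Glue bottle, sanding block and try square:** they look unmoved in the before and after pictures.
- **Checks that failed or disagreed:**
  - My first flatness check returned no data because of invalid depth pixels; the repeat passed.
  - My first approach to the gate put joint 7 almost at its limit, so I changed the arm's configuration before gripping the tab.

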